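# Start up the bun steamer

### The arm

A 6-joint arm with a two-finger parallel gripper is mounted at the origin on the work surface. World frame = base frame: x ahead of the robot, y to its left, z up, the work surface at z = 0. Lengths are in m, angles in degrees, forces in N, time in s.
With the tool pointing down it reaches from about 0.25 to 0.725 m from the base axis. Payload 9.7 kg.
Tool frame: the origin (TCP) lies midway between the tips of the shut fingers; the grasp point (between the pads) lies 19 mm behind it (bot.pinch_z is the distance from the TCP to the grasp point, in m); z points along the fingers, y is the direction in which the jaws open and shut (so a half turn about z gives the same grasp; the last joint's range is limited). The gripper opens to 85 mm and grips with 20 to 120 N. Pads are 22 mm wide; open, the fingers measure 114 mm over their backs; the gripper's body (76 mm by 85 mm) begins 54 mm behind the grasp point. The pads swing forward as they close: fully open they stand 13 mm farther back than shut.
Start: joints at [76.031, 4.979, 10.078, 95.1, 0, 90], TCP at [0.133, 0.534, 0.231] pointing down, gripper open.
Joint ranges: [-179.16, 179.16], [-48.56, 103.87], [-65.8, 70.77], [-126.05, 130.52], [-82.76, 87.17], [-180, 180]. Speed limits (degrees/s): [127.2, 127.2, 147.25, 180, 180, 180].

### API

Orientations are given as [roll, pitch, yaw] about the fixed x, y, z axes, in that order (R = Rz(yaw) Ry(pitch) Rx(roll)).
In Python, from workcell import bot, imaging gives the robot as it stands.
- The arm moves only by the tool servo_tool, never from a script. Its argument "moves" is a list that holds one entry, the list of rows, each a list of 7 numbers: the turn, a rotation vector about the tool's x, y, z in rad, then the shift along the tool's x, y, z in cm, then the finger opening in cm, from 0 to 8.54. A call has 1 to 12 rows; each row shifts and turns the pose as measured when the row begins, along the tool's axes as they then stand; what a row does not reach is not made up. A row lasts 1/12 s, in which the tool goes at most 41.7 mm and 7.16 degrees, less where a joint would pass 70% of its speed; a pose out of reach is approached as far as the arm can. A call is refused whole if a number of a shift passes 4.17 or a number of a turn 0.125, either way. A call with a gripper value outside its range is refused whole. The fingers move at their own pace and stop on an object; "force" is the grip in N (left out, the last holds). Time passes only in rows, so rows that do not move let the fingers close. It gives the time, the measured TCP pose, the force and the opening at its end, in the units of the state.
- bot.get_obs(): the state, without advancing time (a new reading comes with each control period).
- imaging.camera(name): name is "scene" or "top" or "wrist"; returns the picture (400x640x3 uint8, blue, green, red); there is no depth.
- imaging.calibration(name): a dict with "fx", "fy", "cx", "cy" (pixels), "camera_from_world" (4x4, takes a point from world to camera coordinates). Camera axes: x right, y down, z forward; pixel columns grow to the right and rows downward; lengths in m; the calibration is good to about 2 mm. A picture is of the moment at which its call begins: read the wrist's pose just before it. calibration takes no time and is no camera call; for the wrist camera it gives the pose at the moment of the call.
- bot.job_done(): hands the job in, once; it reports no verdict.
The state is a dict: "time": time; "q": joint angles; "qd": joint speeds; "joint_efforts": joint torques, N m; "ee_pos": TCP position; "tcp_rot": TCP orientation; "wrist_force": force on the tool from outside, world axes, zero at the start; "torque": the same for the moment, N m; "opening": finger opening in m.
Only numpy, scipy, OpenCV 4.12 (cv2) and the standard library are available. Lean on these libraries where they do the work, as an engineer would, in place of code of your own. Each camera call takes 0.05 s, during which the arm holds its last target.

### The job

Start up the bun steamer with the fingertips: seen from the robot's side of the control deck, press on the mains (the big rocker at the left end), then the water feed (the next rocker to its right), and only when the feed is on the heating (the rocker right of that), so that the boiler never heats dry; a rocker is on when its far half is pressed down. Last of all push the round start button at the right end fully in and let it come back up. Leave the fan rocker, the one nearest the button, as it stands, and do not shift or pick up the basket, the dish, the shaker or anything else about the steamer.

Things in the scene. Friction and masses are not known exactly. Their poses are not given: they have to be found in the camera images.
- steamer: low stainless counter-top bun steamer, 420 wide (y) x 420 deep (x) x 115 mm high, fixed. Origin on the table under the middle of its control deck; +x points away from the operator (on the robot's side), +y to the operator's left, z up. Behind the deck (x from 63 to 355 mm) its level top, 115 mm high, carries the basket (front edge at x about 105), the dish and the shaker
- deck: control deck: the steamer's aluminium-faced front strip, 420 wide x 125 mm deep, sloping up away from the operator at 0.21 rad. Origin in the middle of its face, 95 mm above the table; x up the slope, y left, z out of the face. On the line x = 0, left to right: mains rocker y = +150 mm, feed +78, heating +13, fan -52, start button -140
- mains (a joint): mains rocker (black, the biggest: 46 along the slope x 34 mm wide), rad: 0 = off (as at the start), 0.36 = on; counts as on above 0.30. It tips about its middle, across the deck. Off, its far half stands up and the near half lies flat; press the far half down until it lies flat (parallel to the deck, 4 mm above its face) to switch on. The frame round it is 3 mm high
- mains_far (a point): where to press the mains rocker: on the face of its far half, 14 mm from its middle; 9 mm above the deck face when off, 4 mm when on; moves with the rocker. An over-centre spring snaps each rocker to one end or the other once past half way (0.18 rad); it takes 6 to 8 N here
- feed (a joint): water-feed rocker (black, 40 long x 22 mm wide), rad: 0 = off, 0.36 = on, worked like the mains rocker. Off at the start
- feed_far (a point): point on the face of the water-feed rocker's far half, 14 mm from the rocker's middle; heights as for mains_far
- heat (a joint): heating rocker (black, 40 long x 22 mm wide), rad: 0 = off, 0.36 = on, worked like the mains rocker. Off at the start; it must not go on before mains and feed are on
- heat_far (a point): point on the face of the heating rocker's far half, 14 mm from the rocker's middle; heights as for mains_far
- fan (a joint): fan rocker (same size and action as the heating rocker), rad: may be off (0) or on (0.36) at the start and stays as it is
- fan_far (a point): point on the face of the fan rocker's far half, 14 mm from the rocker's middle
- start (a joint): round steel start button of the timer, 32 mm diameter, travel in m: 0 = out, 0.006 = fully in (about 6 N); springs back when let go. Its face stands 10 mm above the deck, 4 mm when fully in; the ring round it is 3 mm high, 40 mm diameter. Counts as pushed above 0.0045
- start_top (a point): centre of the start button's face; moves with it
- basket: loose lidded bamboo steaming basket, 240 mm diameter, 100 mm high with its handle, origin at the centre of its underside, standing on the steamer's top
- dish: loose white sauce dish, 72 mm diameter, 26 mm high, standing on the steamer's top behind the left end of the deck; origin under its centre
- shaker: loose aluminium shaker, 54 mm diameter, 78 mm high, standing on the steamer's top behind the right end of the deck; origin under its centre
- pin: loose wooden rolling pin, 300 mm long along its y, 38 mm thick, lying on the table to the right of the steamer, pointing roughly away from the robot; origin on the table under its middle
- scraper: loose dough scraper, 110 x 150 mm, 24 mm high, on the table beside the steamer
- bowls: loose stack of white paper bowls, 116 mm diameter, 158 mm high, on the table beside the steamer; origin under its centre
- tub: loose blue-grey lidded tub, 120 x 180 mm, 70 mm high, on the table beside the steamer; origin under its centre
- bottle: loose brown sauce bottle, 60 mm diameter, 170 mm high, on the table beside the steamer; origin under its centre
Not all that is in view belongs to the job. What is shaped like the bottle but blue is not meant.

How it is judged (in metres and radians):
On the way, in this order (a step that is already met when the one before it is completed fails the run):
1. the mains rocker is on, with feed and heating still off (value of joint mains above 0.3 rad and value of joint each of feed, heat below 0.1 rad), for 0.1 s.
2. the water-feed rocker is on, with the mains on and the heating still off (value of joint each of mains, feed above 0.3 rad and value of joint heat below 0.1 rad), for 0.1 s.
3. the heating rocker is on, with mains and feed on (value of joint each of mains, feed, heat above 0.3 rad), for 0.1 s.
4. the start button is pushed in (over 4.5 of its 6 mm) (value of joint start above 0.0045 m), for 0.05 s.
At the end, for the whole second after the job is handed in: mains, feed and heating rockers on (over 0.30 of 0.36 rad), start button out again (under 1 mm in), fan rocker as at the start, basket, dish and shaker within 15 mm and the things on the table within 20 mm of where they stood, shaker, bottle and bowls upright (all of step 3 and value of joint start below 0.001 m and distance of fan_far from where it was at the start of the episode below 0.002 m and distance of each of basket, dish, shaker from where it was at the start of the episode below 0.015 m and distance of each of pin, scraper, bowls, tub, bottle from where it was at the start of the episode below 0.02 m and angle between each of shaker, bottle, bowls's own z axis and vertical below 0.1 rad); the robot touches nothing.
It fails at once if the heating is switched on before the mains and the water feed are on (value of joint heat above 0.2 rad and value of joint any of feed, mains below 0.2 rad).
It fails at once if the water feed is switched on before the mains (value of joint feed above 0.2 rad and value of joint mains below 0.2 rad).
It fails at once if the start button is pushed before the heating is on (value of joint start above 0.003 m and value of joint heat below 0.2 rad).
It fails at once if the fan rocker is moved (distance of fan_far from where it was at the start of the episode above 0.004 m).
It fails at once if the basket, dish or shaker is shifted or lifted more than 15 mm, or a thing on the table more than 20 mm (distance of any of basket, dish, shaker from where it was at the start of the episode above 0.015 m or distance of any of pin, scraper, bowls, tub, bottle from where it was at the start of the episode above 0.02 m).
It also fails if it takes over 43 s, if anything falls off the work surface, if the arm or the gripper's body presses on something with over 40 N, if the wrist force passes 120 N, or if a joint passes its speed limit or range.

## Working session

There is one attempt and no reset: what is moved stays moved. The work goes in short steps, Python scripts to look and compute and a tool call to move; the robot and the scene stay as the last step left them, time stands still between calls to the robot, and variables do not carry over. Pictures are saved under pics/ and viewed, and the job is handed in when it is done.

Besides the shell and the picture viewer there is one more tool, called by a JSON object that holds its "method" and its "body", one argument or row to a line. servo_tool: Moves the arm, as the interface text tells. Its arguments: {"type":"object","properties":{"moves":{"type":"array","items":{"type":"array","items":{"type":"array","items":{"type":"number"}}}},"force":{"type":"number"}},"required":["moves"]}

```bash
mkdir -p pics; ls; python3 - <<'E'
from workcell import bot, imaging
import cv2
s=bot.get_obs();print(s)
for n in("scene","top","wrist"):
    c=imaging.calibration(n);print(n,c)
    cv2.imwrite(f"pics/{n}0.png",imaging.camera(n))
E
```

```text
pics
{'time': 0.0, 'q': array([7.60315963e+01, 5.01298267e+00, 1.00337459e+01, 9.51003958e+01,
       1.29721996e-03, 8.99985733e+01]), 'qd': array([-0.11488712, -0.08095378, -0.00674267, -0.04458882,  0.03333785,
        0.06107022]), 'joint_efforts': array([ 2.38587359e-03, -5.20382380e+01,  4.64809585e+01,  1.59718422e-02,
        1.47315877e-04, -1.05526178e-05]), 'ee_pos': array([0.1326991 , 0.53350686, 0.23055867]), 'tcp_rot': array([-1.79920367e+02, -1.29920165e-03,  1.66033021e+02]), 'wrist_force': array([0.02217708, 0.3917847 , 0.55886485]), 'torque': array([-0.00528384, -0.02343448, -0.00581955]), 'opening': 0.0850732004259101}
scene {'fx': 450.2466170126599, 'fy': 450.2466170126599, 'cx': 316.06760226433397, 'cy': 201.22877895620496, 'camera_from_world': array([[-0.63318421,  0.77388554,  0.01337622,  0.37941395],
       [ 0.60426597,  0.50505525, -0.61626442, -0.22966119],
       [-0.48367386, -0.3821261 , -0.78742571,  1.82715438],
       [ 0.        ,  0.        ,  0.        ,  1.        ]])}
top {'fx': 391.44035668456405, 'fy': 391.44035668456405, 'cx': 323.55296359955787, 'cy': 199.5487019517526, 'camera_from_world': array([[-0.02384972, -0.99956598,  0.01729275, -0.06421155],
       [-0.99162252,  0.02145656, -0.12737503,  0.54937283],
       [ 0.1269487 , -0.02018574, -0.99170387,  1.64179404],
       [ 0.        ,  0.        ,  0.        ,  1.        ]])}
wrist {'fx': 317.39290142236564, 'fy': 317.39290142236564, 'cx': 316.5012150449932, 'cy': 199.54504041963884, 'camera_from_world': array([[ 2.41646887e-01,  9.70363869e-01, -8.63010274e-04,
        -5.49281055e-01],
       [ 9.28761309e-01, -2.31028916e-01,  2.89875958e-01,
        -3.78225278e-02],
       [ 2.81085776e-01, -7.08491533e-02, -9.57063835e-01,
         3.77615208e-01],
       [ 0.00000000e+00,  0.00000000e+00,  0.00000000e+00,
         1.00000000e+00]])}
```

View pics/scene0.png

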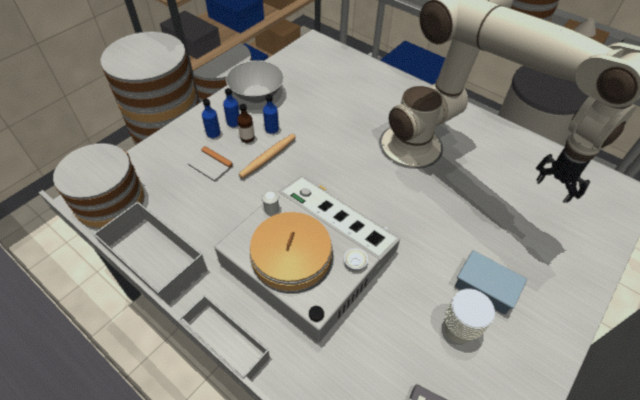

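View pics/top0.png

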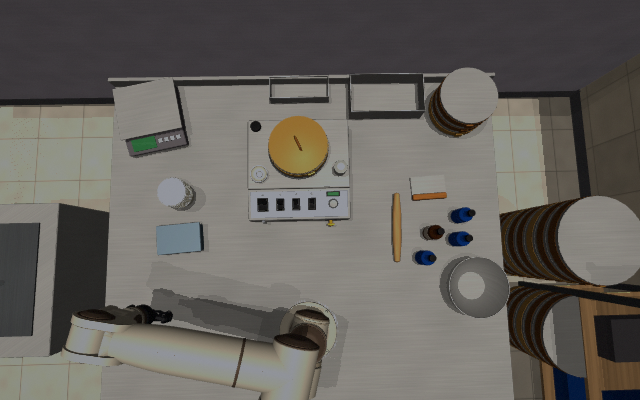

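View pics/wrist0.png

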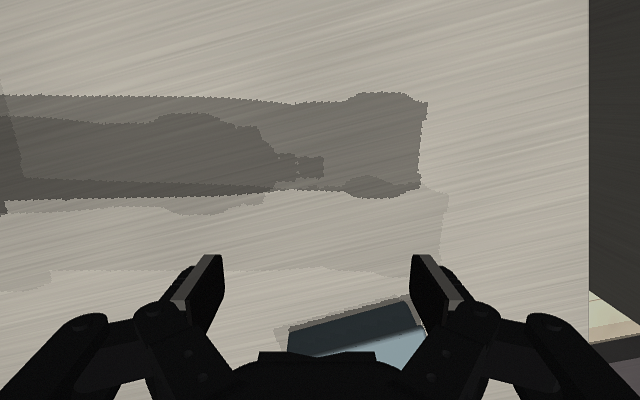

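Scene: the steamer's deck carries four black rockers at (325,206)–(375,238) and the button at about (305,191). Top: rockers at (263,204), (281,204), (296,204), (312,204) and the button at (333,203). Zooming in.

```bash
python3 - <<'E'
import cv2
a=cv2.imread("pics/scene0.png")[165:260,265:405];b=cv2.imread("pics/top0.png")[160:235,240:360]
cv2.imwrite("pics/sc.png",cv2.resize(a,None,fx=5.6,fy=5.6,interpolation=cv2.INTER_CUBIC))
cv2.imwrite("pics/tc.png",cv2.resize(b,None,fx=6.5,fy=6.5,interpolation=cv2.INTER_CUBIC))
E
```

```text
(no output)
```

View pics/sc.png

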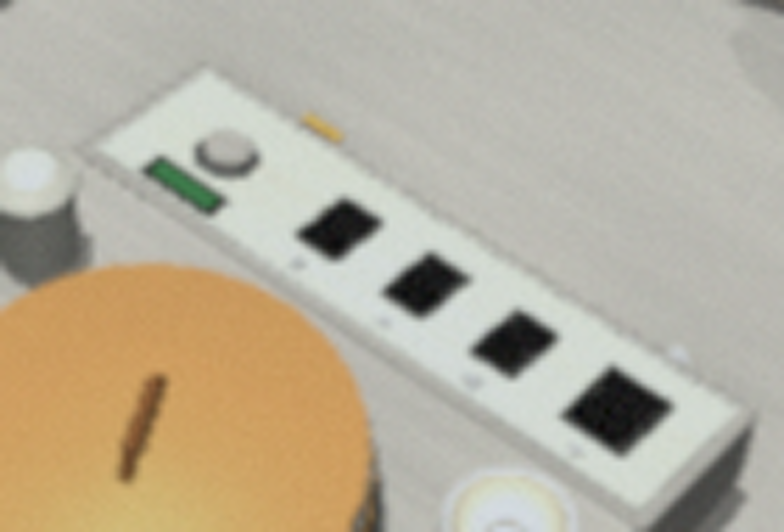

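View pics/tc.png

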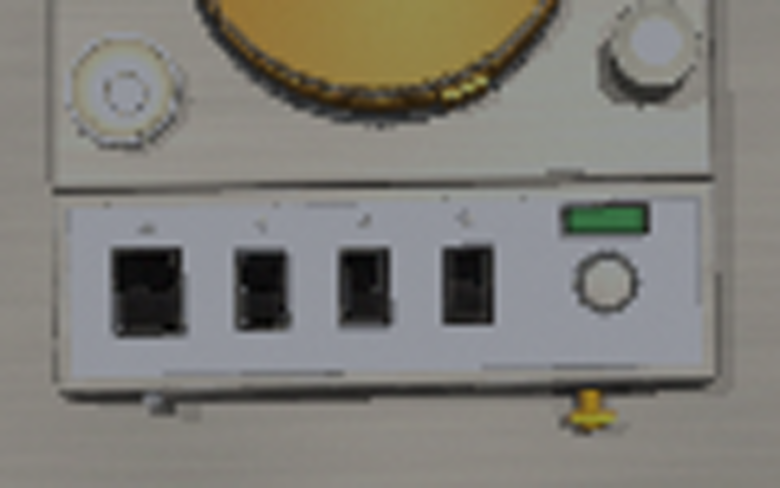

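The crops show mains (largest), feed, heating, fan and the button in that order from the left. The feed, heating and fan rockers all look alike, so I'll choose by position. Next I'll triangulate their centres.

```bash
cat > h.py <<'E'
import numpy as np, cv2
from workcell import bot, imaging
def ray(c,uv):
    M=c["camera_from_world"];R=M[:3,:3];t=M[:3,3]
    d=np.array([(uv[0]-c["cx"])/c["fx"],(uv[1]-c["cy"])/c["fy"],1.])
    d=R.T@d; return -R.T@t, d/np.linalg.norm(d)
def tri(rays):
    A=np.zeros((3,3));b=np.zeros(3)
    for o,d in rays:
        P=np.eye(3)-np.outer(d,d);A+=P;b+=P@o
    X=np.linalg.solve(A,b)
    return X,[np.linalg.norm((np.eye(3)-np.outer(d,d))@(X-o)) for o,d in rays]
def proj(c,X):
    p=c["camera_from_world"][:3,:3]@X+c["camera_from_world"][:3,3]
    return np.array([c["fx"]*p[0]/p[2]+c["cx"],c["fy"]*p[1]/p[2]+c["cy"]])
def blobs(img,roi,thr,amin,s=4):
    x0,y0,x1,y1=roi
    g=cv2.resize(cv2.cvtColor(img,cv2.COLOR_BGR2GRAY)[y0:y1,x0:x1],None,fx=s,fy=s,interpolation=cv2.INTER_CUBIC)
    n,l,st,ce=cv2.connectedComponentsWithStats((g<thr).astype(np.uint8))
    return [((ce[i]+.5)/s-.5+[x0,y0],st[i]/s) for i in range(1,n) if st[i][4]>amin*s*s]
E
python3 - <<'E'
from h import *
a=cv2.imread("pics/scene0.png");b=cv2.imread("pics/top0.png")
for x in blobs(a,(315,198,388,248),90,30):print('s',x)
for x in blobs(b,(254,195,320,214),80,30):print('t',x)
S=[x[0] for x in blobs(a,(315,198,388,248),90,30)];T=[x[0] for x in blobs(b,(254,195,320,214),80,30)]
S=sorted(S,key=lambda p:-p[0]);T=sorted(T,key=lambda p:p[0])
cs,ct=imaging.calibration("scene"),imaging.calibration("top")
P=[]
for s,t in zip(S,T):
    X,e=tri([ray(cs,s),ray(ct,t)]);print(X,e);P.append(X)
# button: scene (227,152)/5.6, top (605,282)/6.5
X,e=tri([ray(cs,(265+227/5.6,165+150/5.6)),ray(ct,(240+605/6.5,160+282/6.5))]);print('btn',X,e)
E
```

```text
s (array([325.13003626, 205.46585415]), array([  3.75,   3.  ,  13.75,  10.  , 310.25]))
s (array([340.4375    , 215.51774691]), array([ 19.  ,  12.75,  13.75,  10.5 , 324.  ]))
s (array([356.39434307, 225.90218978]), array([ 34.75,  23.  ,  14.  ,  10.75, 342.5 ]))
s (array([374.69000633, 237.93356902]), array([ 51.25,  33.  ,  18.  ,  14.75, 592.25]))
t (array([311.62976515, 203.50348877]), array([ 54.25,   2.75,   7.75,  12.25, 367.25]))
t (array([262.27732151, 204.43500876]), array([  3.25,   3.  ,  11.25,  14.  , 570.75]))
t (array([295.68422432, 203.73244235]), array([ 38.25,   3.25,   8.  ,  12.  , 357.75]))
t (array([279.7904629 , 204.15520355]), array([ 22.25,   3.5 ,   8.5 ,  12.5 , 380.75]))
[0.5247631  0.17709392 0.09814834] [np.float64(0.00046933837117768356), np.float64(0.0004693383711778119)]
[0.52439677 0.10516438 0.09830531] [np.float64(0.00032751032000631353), np.float64(0.0003275103200063286)]
[0.52458565 0.04008409 0.09842222] [np.float64(0.0005508318995535697), np.float64(0.0005508318995535574)]
[ 0.52399984 -0.02518947  0.09768176] [np.float64(0.0008905661014375927), np.float64(0.0008905661014375587)]
btn [ 0.52209445 -0.11309476  0.09931291] [np.float64(0.0013630691890120998), np.float64(0.0013630691890120852)]
```

```bash
cat >> h.py <<'E'
from scipy.spatial.transform import Rotation as Ro
def cur():
    s=bot.get_obs();return np.array(s["ee_pos"]),Ro.from_euler('xyz',s["tcp_rot"],degrees=True),s
def target_R(tilt=.21,yaw=0.):
    c,s=np.cos(tilt),np.sin(tilt)
    return Ro.from_euler('z',yaw)*Ro.from_matrix(np.array([[-c,0,s],[0,1,0],[-s,0,-c]]))
def delta(pos,R):
    p,Rc,s=cur()
    return (Rc.inv()*R).as_rotvec(), R.inv().apply(pos-p)*100, Rc.inv().apply(pos-p)*100
O=np.array([.5243,.0275,.095]); YAW=-np.arctan2(.0007,.2)
def deck(x,y,z):
    D=Ro.from_euler('z',YAW)*Ro.from_euler('y',-.21)
    return O+D.apply([x,y,z])
E
python3 - <<'E'
from h import *
np.set_printoptions(precision=4,suppress=True)
print(deck(0,.15,.003),deck(0,-.052,.003),YAW)
R=target_R(.21,YAW)
print(delta(deck(.014,.15,.10),R))
c=imaging.calibration("wrist");M=c["camera_from_world"];print(-M[:3,:3].T@M[:3,3]-cur()[0])
E
```

```text
[0.5242 0.1775 0.0979] [ 0.5235 -0.0245  0.0979] -0.003499985708438376
(array([-0.0263, -0.2091, -0.2393]), array([-37.0421, -35.467 ,  11.4736]), array([-45.9504, -25.254 ,   3.5298]))
[-0.071   0.0175  0.1413]
```

{"method": "servo_tool", "body": {
  "moves": [
    [[-0.009, -0.07, -0.08, 0, 0, 0, 0], [-0.009, -0.07, -0.08, 0, 0, 0, 0], [-0.009, -0.07, -0.08, 0, 0, 0, 0]]
  ],
  "force": 60
}}

```text
time: 0.4
ee_pos: [0.1353, 0.5334, 0.2298]
tcp_rot: [-179.9, 12.4, 179.9]
wrist_force: [-0.0, -0.6, 0.2]
opening: 0.0515
```

```bash
python3 - <<'E'
from h import *
np.set_printoptions(precision=4,suppress=True)
print(cur()[2]["q"],cur()[2]["time"]);print(delta(deck(.014,.15,.10),target_R(.21,YAW)))
E
```

```text
[ 82.0988   2.7595   6.8295  92.4694 -12.2929  81.9896] 0.4
(array([-0.0015,  0.0063,  0.0026]), array([-36.8082, -35.4565,  11.3342]), array([-36.645 , -35.5331,  11.6196]))
```

{"method": "servo_tool", "body": {
  "moves": [
    [[0, 0.006, 0.003, -2.6, -2.5, 0.6, 0], [0, 0, 0, -2.6, -2.5, 0.6, 0], [0, 0, 0, -2.6, -2.5, 0.6, 0], [0, 0, 0, -2.6, -2.5, 0.6, 0], [0, 0, 0, -2.6, -2.5, 0.6, 0], [0, 0, 0, -2.6, -2.5, 0.6, 0], [0, 0, 0, -2.6, -2.5, 0.6, 0], [0, 0, 0, -2.6, -2.5, 0.6, 0], [0, 0, 0, -2.6, -2.5, 0.6, 0], [0, 0, 0, -2.6, -2.5, 0.6, 0]]
  ]
}}

```text
time: 1.23
ee_pos: [0.4051, 0.2805, 0.2231]
tcp_rot: [-179.6, 12.2, -178.6]
wrist_force: [0.6, 0.2, -0.4]
opening: 0.0004
```

```bash
python3 - <<'E'
from h import *
np.set_printoptions(precision=4,suppress=True)
print(cur()[2]["q"],cur()[2]["time"]);print(delta(deck(.014,.15,.10),target_R(.21,YAW)))
cv2.imwrite("pics/w1.png",imaging.camera("wrist"))
E
```

```text
[ 39.1772 -12.9036  -8.6558  84.7627  -7.761   37.1458] 1.2333
(array([-0.0008,  0.0035,  0.0278]), array([-10.4759, -10.2549,   5.0285]), array([-10.1694, -10.5375,   5.0734]))
```

View pics/w1.png

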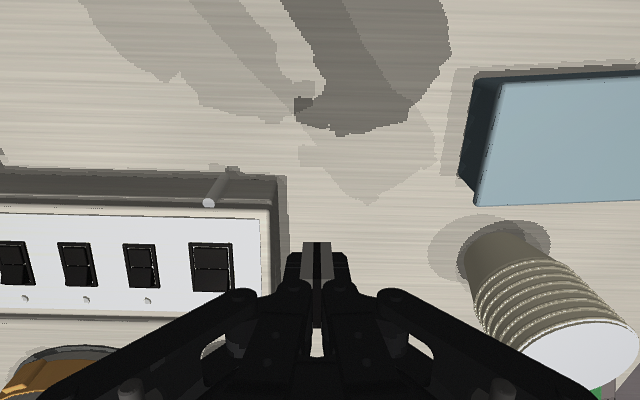

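The wrist view shows mains at (211,268), feed at (141,267), heating at (76,270) and fan at (15,264). The shut fingertips are at (317,245). As a check, I'll compare the predicted pixels with these.

```bash
python3 - <<'E'
from h import *
np.set_printoptions(precision=4,suppress=True)
c=imaging.calibration("wrist")
for y in(.15,.078,.013,-.052):print(proj(c,deck(0,y,.004)))
im=cv2.imread("pics/w1.png")
for b in blobs(im,(0,225,245,300),75,300,2):print(b)
cv2.imwrite("pics/w1c.png",cv2.resize(im[150:330,0:330],None,fx=2.4,fy=2.4,interpolation=cv2.INTER_CUBIC))
E
```

```text
[217.7429 266.2822]
[146.3454 264.642 ]
[ 81.7853 263.1589]
[ 17.1263 261.6735]
(array([ 15.0974, 263.8833]), array([   0. ,   16. ,   36. ,   44.5, 2611.5]))
(array([ 77.5534, 264.1221]), array([  57. ,   17.5,   41. ,   44.5, 2762.5]))
(array([213.598 , 270.0669]), array([ 188.5,   17.5,   56.5,   57.5, 4485.5]))
(array([141.1299, 265.4307]), array([ 122.5,   18.5,   38. ,   44.5, 2697.5]))
```

View pics/w1c.png

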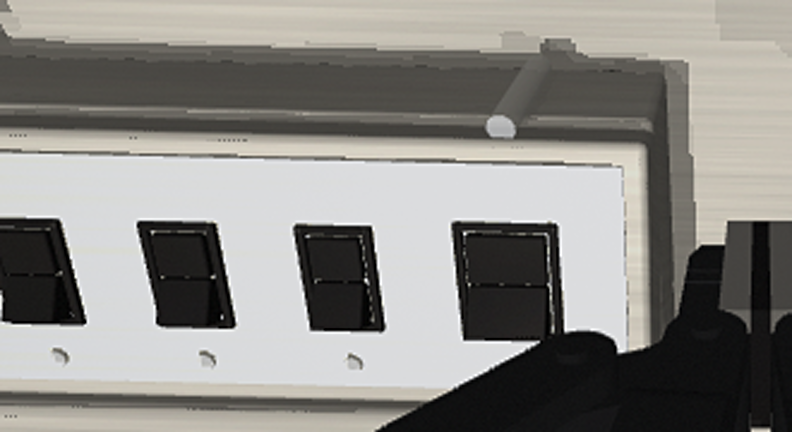

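{"method": "servo_tool", "body": {
  "moves": [
    [[0, 0.003, 0.028, -2.6, -2.6, 1.0, 0], [0, 0, 0, -2.6, -2.5, 1.0, 0], [0, 0, 0, -2.6, -2.5, 1.0, 0], [0, 0, 0, -2.5, -2.5, 1.0, 0], [0, 0, 0, 0, 0, 0, 0]]
  ]
}}

```text
time: 1.7
ee_pos: [0.5203, 0.1709, 0.205]
tcp_rot: [-179.9, 12.2, 179.4]
wrist_force: [-0.7, 0.5, -0.4]
opening: 0.0001
```

```bash
python3 - <<'E'
from h import *
np.set_printoptions(precision=4,suppress=True)
print(cur()[2]["q"],cur()[2]["time"]);print(delta(deck(.014,.15,.04),target_R(.21,YAW)))
c=imaging.calibration("wrist");im=imaging.camera("wrist")
for y in(.15,.078,.013,-.052,-.14):print(proj(c,deck(0,y,.004)))
for b in blobs(im,(0,150,330,300),75,300,2):print(b)
cv2.imwrite("pics/w2.png",im)
E
```

```text
[20.499  -7.5039 -6.1214 80.032  -4.4511 20.6556] 1.7
(array([-0.0032,  0.0026, -0.0066]), array([0.4568, 0.6595, 6.8562]), array([0.479 , 0.6785, 6.8528]))
[325.7032 175.5966]
[234.7506 176.1558]
[152.8605 176.6594]
[ 71.1785 177.1616]
[-39.0764 177.8396]
(array([ 71.2829, 178.251 ]), array([  44. ,    0. ,   54. ,   57.5, 4527. ]))
(array([151.3899, 178.0032]), array([ 127. ,    0. ,   49. ,   57. , 4288.5]))
(array([231.9923, 177.9937]), array([ 210. ,    0. ,   44.5,   56. , 4131.5]))
(array([312.2949, 178.7632]), array([ 294. ,    0. ,   36. ,   59. , 3971.5]))
(array([253.0267, 276.7552]), array([   0. ,   92. ,  330. ,   58. , 8414.5]))
```

View pics/w2.png

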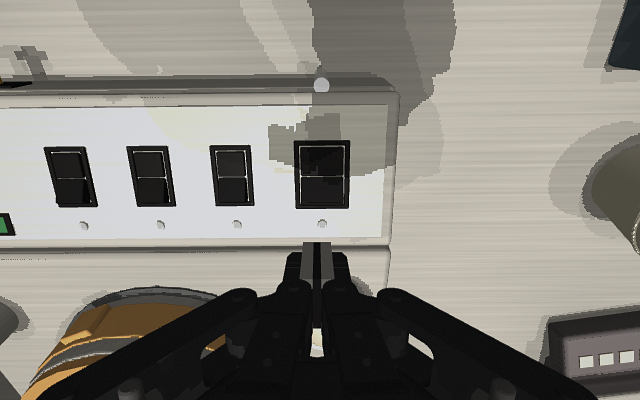

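{"method": "servo_tool", "body": {
  "moves": [
    [[-0.003, 0.003, -0.006, 0.4, 0.45, 1.0, 0], [0, 0, 0, 0, 0, 1.5, 0], [0, 0, 0, 0, 0, 1.2, 0], [0, 0, 0, 0, 0, 0.5, 0], [0, 0, 0, 0, 0, 0, 0]]
  ]
}}

```text
time: 2.17
ee_pos: [0.5214, 0.1798, 0.1595]
tcp_rot: [179.9, 11.8, 179.9]
wrist_force: [-0.5, -0.1, -0.0]
opening: -0.0
```

```bash
python3 - <<'E'
from h import *
np.set_printoptions(precision=4,suppress=True)
print(delta(deck(.014,.15,.004),target_R(.21,YAW)))
c=imaging.calibration("wrist");im=imaging.camera("wrist")
for y in(.15,.078,.013,-.052,-.14):print(proj(c,deck(0,y,.004)))
cv2.imwrite("pics/w3.png",im)
E
```

```text
(array([ 0.0018, -0.0036,  0.0019]), array([-0.3932, -0.2329,  5.9801]), array([-0.4144, -0.2446,  5.9782]))
[313.5691 203.5162]
[205.0683 203.4159]
[106.9594 203.3253]
[  8.7014 203.2345]
[-124.5631  203.1114]
```

View pics/w3.png

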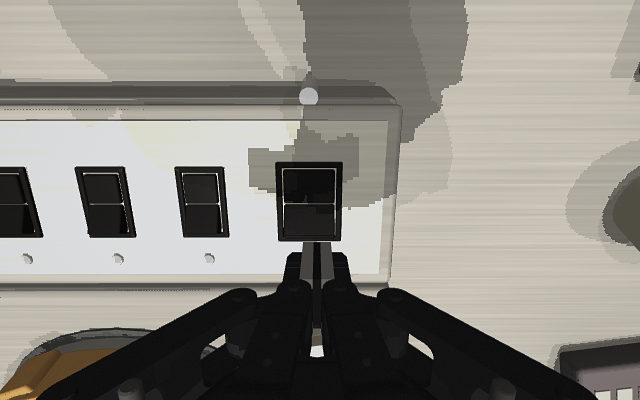

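{"method": "servo_tool", "body": {
  "moves": [
    [[0, -0.003, 0, -0.4, -0.35, 1.2, 0], [0, 0, 0, 0, 0, 1.2, 0], [0, 0, 0, 0, 0, 1.0, 0], [0, 0, 0, 0, 0, 0.5, 0], [0, 0, 0, 0, 0, 0, 0]]
  ]
}}

```text
time: 2.63
ee_pos: [0.5332, 0.179, 0.1225]
tcp_rot: [179.8, 12.1, -179.9]
wrist_force: [-0.8, 0.5, -0.3]
opening: 0.0
```

```bash
python3 - <<'E'
from h import *
np.set_printoptions(precision=4,suppress=True)
print(delta(deck(.014,.1485,.004),target_R(.21,YAW)))
im=imaging.camera("wrist")
cv2.imwrite("pics/w4.png",im)
E
```

```text
(array([0.004 , 0.002 , 0.0051]), array([-0.0081, -0.2981,  2.1176]), array([-0.0023, -0.3066,  2.1164]))
```

View pics/w4.png

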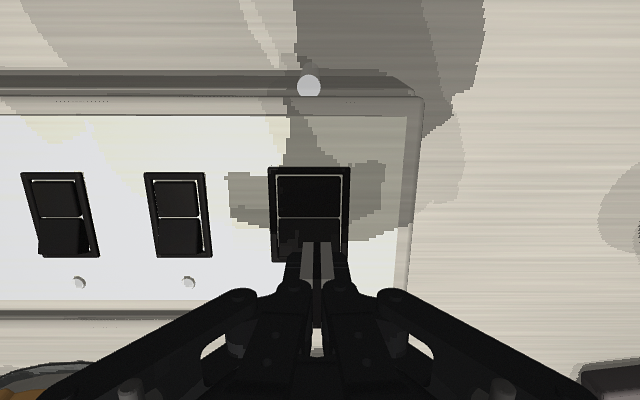

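{"method": "servo_tool", "body": {
  "moves": [
    [[0.003, 0, 0.004, 0, -0.3, 0.5, 0], [0, 0, 0, 0, 0, 0.4, 0], [0, 0, 0, 0, 0, 0.3, 0], [0, 0, 0, 0, 0, 0.3, 0], [0, 0, 0, 0, 0, 0.3, 0]]
  ]
}}

```text
time: 3.1
ee_pos: [0.5389, 0.1762, 0.1071]
tcp_rot: [179.9, 12.4, 179.8]
wrist_force: [1.7, -0.9, 5.4]
opening: 0.0002
```

```bash
python3 - <<'E'
from h import *
np.set_printoptions(precision=4,suppress=True)
print(delta(deck(.014,.1485,.004),target_R(.21,YAW)),cur()[2]['wrist_force'])
im=imaging.camera("wrist")
cv2.imwrite("pics/w5.png",im[100:330,150:470])
E
```

```text
(array([0.0021, 0.0073, 0.0001]), array([ 0.226 , -0.023 ,  0.4955]), array([ 0.2296, -0.024 ,  0.4937])) [ 1.7051 -0.935   5.4383]
```

View pics/w5.png

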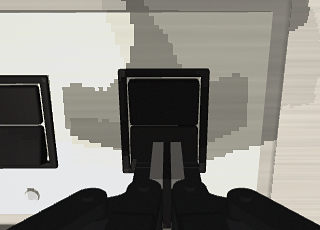

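{"method": "servo_tool", "body": {
  "moves": [
    [[0, 0.005, 0, 0.1, 0, 0.3, 0], [0, 0, 0, 0, 0, 0.3, 0], [0, 0, 0, 0, 0, 0.2, 0]]
  ]
}}

```text
time: 3.4
ee_pos: [0.5393, 0.1763, 0.1014]
tcp_rot: [179.8, 12.2, 179.8]
wrist_force: [-20.8, -4.7, 32.5]
opening: 0.0002
```

```bash
python3 - <<'E'
from h import *
np.set_printoptions(precision=4,suppress=True)
print(delta(deck(.014,.1485,.004),target_R(.21,YAW)),cur()[2]['wrist_force'])
im=imaging.camera("wrist")
cv2.imwrite("pics/w6.png",cv2.resize(im[100:330,150:470],None,fx=2,fy=2))
E
```

```text
(array([0.0032, 0.0029, 0.0002]), array([ 0.1491, -0.0386, -0.0769]), array([ 0.1489, -0.0384, -0.0774])) [-20.7587  -4.6762  32.5268]
```

View pics/w6.png

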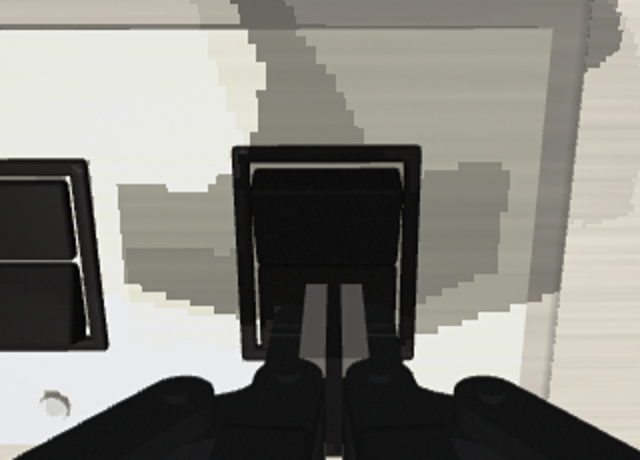

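The near half now stands up, so mains is on and against its stop. I'll lift off and move to the feed.

{"method": "servo_tool", "body": {
  "moves": [
    [[0, 0, 0, 0, 0, -1.0, 0], [0, 0, 0, 0, 0, -1.5, 0], [0, 0, 0, 0, -1.8, -0.5, 0], [0, 0, 0, 0, -2.0, 0, 0], [0, 0, 0, 0, -2.0, 0, 0], [0, 0, 0, 0, -1.4, 0, 0], [0, 0, 0, 0, 0, 0, 0]]
  ]
}}

```text
time: 4.03
ee_pos: [0.5309, 0.1028, 0.1319]
tcp_rot: [179.8, 12.0, -180.0]
wrist_force: [-1.0, -0.9, 0.0]
opening: 0.0004
```

```bash
python3 - <<'E'
from h import *
np.set_printoptions(precision=4,suppress=True)
print(delta(deck(.0125,.0765,.005),target_R(.21,YAW)),cur()[2]['wrist_force'])
im=imaging.camera("wrist")
c=imaging.calibration("wrist");print(proj(c,deck(0,.078,.004)))
cv2.imwrite("pics/w7.png",cv2.resize(im[100:330,150:470],None,fx=2,fy=2))
E
```

```text
(array([0.0042, 0.    , 0.0037]), array([0.1359, 0.1173, 2.9738]), array([0.1356, 0.1054, 2.9742])) [-0.972  -0.8655  0.0422]
[320.4565 212.1855]
```

View pics/w7.png

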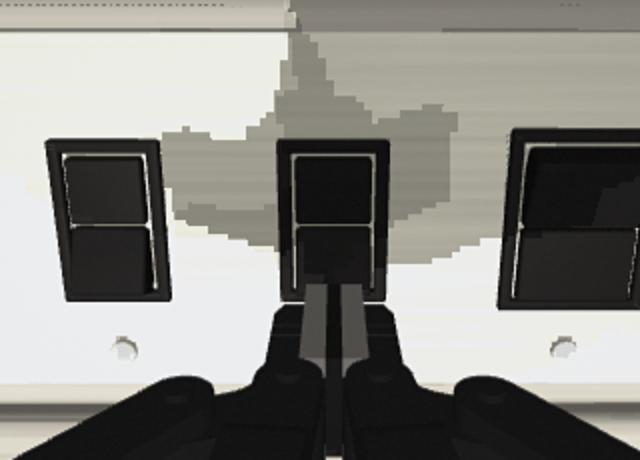

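{"method": "servo_tool", "body": {
  "moves": [
    [[0.003, 0, 0.003, 0.1, 0, 0.8, 0], [0, 0, 0, 0, 0, 0.8, 0], [0, 0, 0, 0, 0, 0.5, 0], [0, 0, 0, 0, 0, 0.4, 0], [0, 0, 0, 0, 0, 0.3, 0], [0, 0, 0, 0, 0, 0.3, 0]]
  ]
}}

```text
time: 4.58
ee_pos: [0.5381, 0.1063, 0.1008]
tcp_rot: [179.9, 12.2, 179.9]
wrist_force: [-30.6, -8.5, 50.5]
opening: 0.0004
```

```bash
python3 - <<'E'
from h import *
np.set_printoptions(precision=4,suppress=True)
print(delta(deck(.0125,.0765,.005),target_R(.21,YAW)),cur()[2]['wrist_force'])
im=imaging.camera("wrist")
cv2.imwrite("pics/w8.png",cv2.resize(im[100:330,150:470],None,fx=2,fy=2))
E
```

```text
(array([0.0015, 0.0037, 0.0019]), array([ 0.1935, -0.2345, -0.2112]), array([ 0.1931, -0.2338, -0.2123])) [-30.5681  -8.4948  50.4652]
```

View pics/w8.png

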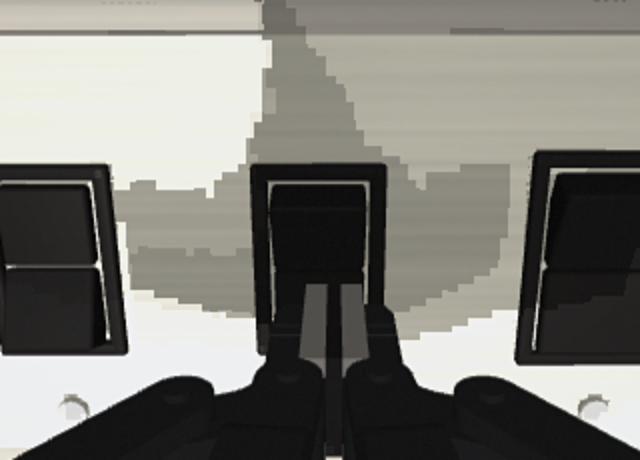

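Feed has flipped too: its near half is raised. The force peaked at 59 N, so I'll press the heating more gently.

{"method": "servo_tool", "body": {
  "moves": [
    [[0, 0, 0, 0, 0, -1.0, 0], [0, 0, 0, 0, 0, -1.5, 0], [0, 0, 0, 0, -1.7, -0.5, 0], [0, 0, 0, 0, -2.0, 0, 0], [0, 0, 0, 0, -1.8, 0, 0], [0, 0, 0, 0, -1.2, 0, 0], [0, 0, 0, 0, 0, 0, 0]]
  ]
}}

```text
time: 5.22
ee_pos: [0.5301, 0.0408, 0.1303]
tcp_rot: [179.9, 12.0, -179.7]
wrist_force: [0.5, 0.7, -0.7]
opening: 0.0
```

```bash
python3 - <<'E'
from h import *
np.set_printoptions(precision=4,suppress=True)
print(delta(deck(.0125,.0115,.005),target_R(.21,YAW)),cur()[2]['wrist_force'])
im=imaging.camera("wrist")
cv2.imwrite("pics/w9.png",cv2.resize(im[100:330,120:520],None,fx=2,fy=2))
E
```

```text
(array([0.0034, 0.0003, 0.0091]), array([ 0.0474, -0.1823,  2.8314]), array([ 0.0498, -0.1916,  2.8307])) [ 0.5191  0.6843 -0.6866]
```

View pics/w9.png

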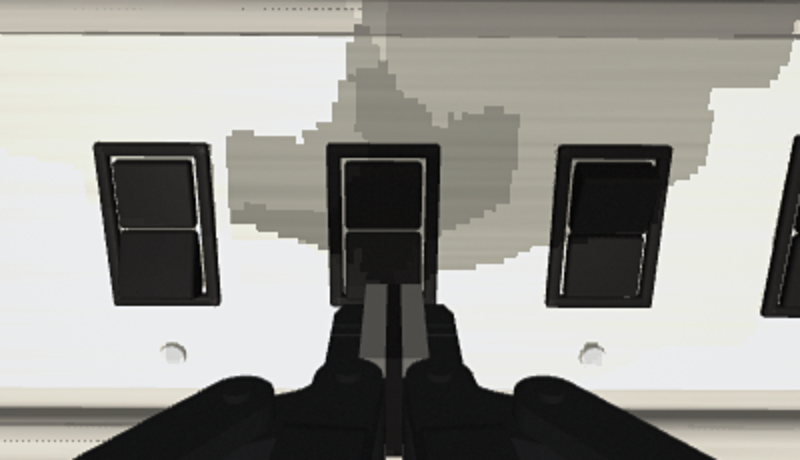

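{"method": "servo_tool", "body": {
  "moves": [
    [[0.003, 0, 0.009, 0, -0.2, 0.8, 0], [0, 0, 0, 0, -0.1, 0.8, 0], [0, 0, 0, 0, 0, 0.5, 0], [0, 0, 0, 0, 0, 0.3, 0], [0, 0, 0, 0, 0, 0.3, 0], [0, 0, 0, 0, 0, 0.2, 0]]
  ]
}}

```text
time: 5.77
ee_pos: [0.538, 0.0412, 0.1011]
tcp_rot: [180.0, 12.2, 179.9]
wrist_force: [-23.1, -5.0, 40.1]
opening: 0.0
```

```bash
python3 - <<'E'
from h import *
np.set_printoptions(precision=4,suppress=True)
print(delta(deck(.0125,.0115,.005),target_R(.21,YAW)),cur()[2]['wrist_force'])
im=imaging.camera("wrist")
cv2.imwrite("pics/w10.png",cv2.resize(im[100:330,120:520],None,fx=2,fy=2))
E
```

```text
(array([0.0004, 0.0036, 0.0014]), array([ 0.2119, -0.2205, -0.1914]), array([ 0.2115, -0.2201, -0.1923])) [-23.1174  -4.9567  40.1282]
```

View pics/w10.png

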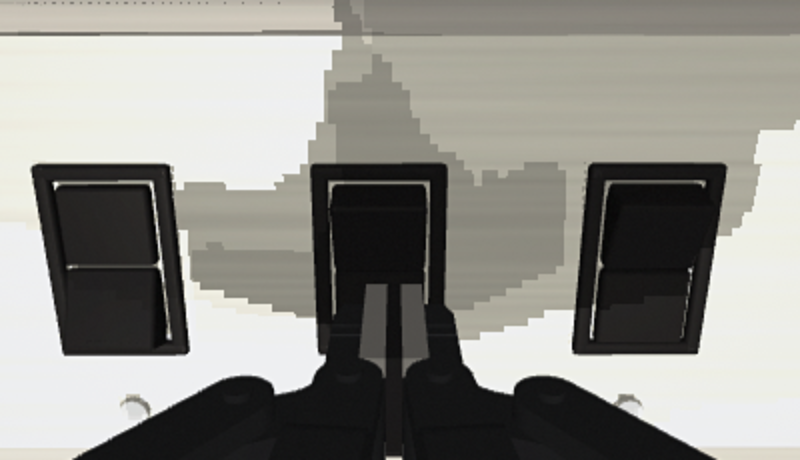

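Heating is on. Next I'll lift clear, pass above the fan and go to the button.

{"method": "servo_tool", "body": {
  "moves": [
    [[0, 0, 0, 0, 0, -1.0, 0], [0, 0, 0, 0, 0, -1.5, 0], [0, 0, 0, 0, 0, -1.5, 0], [0, 0, 0, 0.3, -2.0, -0.5, 0], [0, 0, 0, 0.3, -2.4, 0, 0], [0, 0, 0, 0.3, -2.4, 0, 0], [0, 0, 0, 0.3, -2.4, 0, 0], [0, 0, 0, 0.2, -2.4, 0, 0], [0, 0, 0, 0, -2.2, 0, 0], [0, 0, 0, 0, -1.5, 0, 0], [0, 0, 0, 0, 0, 0, 0]]
  ]
}}

```text
time: 6.73
ee_pos: [0.5126, -0.1121, 0.1403]
tcp_rot: [179.9, 11.9, -179.5]
wrist_force: [-0.2, 0.6, 0.7]
opening: -0.0003
```

```bash
python3 - <<'E'
from h import *
np.set_printoptions(precision=4,suppress=True)
print(delta(deck(0,-.1415,.01),target_R(.21,YAW)),cur()[2]['wrist_force'],cur()[2]['q'])
im=imaging.camera("wrist")
c=imaging.calibration("wrist");print(proj(c,deck(0,-.14,.01)),proj(c,deck(0,-.1415,.01)))
cv2.imwrite("pics/w11.png",im)
E
```

```text
(array([ 0.0042, -0.002 ,  0.0116]), array([-0.1471, -0.1823,  3.6664]), array([-0.1521, -0.1995,  3.6653])) [-0.1843  0.5836  0.6573] [-13.9982 -11.1286 -16.3898  73.2118   3.0567 -14.1812]
[314.9195 233.2544] [312.4383 233.2333]
```

View pics/w11.png

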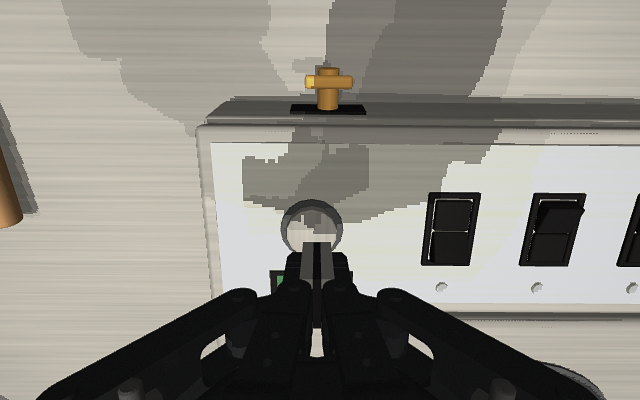

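{"method": "servo_tool", "body": {
  "moves": [
    [[0.004, -0.002, 0.011, 0, -0.2, 1.0, 0], [0, 0, 0, 0, -0.1, 1.0, 0], [0, 0, 0, 0, 0, 0.8, 0], [0, 0, 0, 0, 0, 0.4, 0], [0, 0, 0, 0, 0, 0.3, 0], [0, 0, 0, 0, 0, 0.2, 0]]
  ]
}}

```text
time: 7.28
ee_pos: [0.5212, -0.1107, 0.0991]
tcp_rot: [180.0, 12.0, 180.0]
wrist_force: [-2.2, -3.7, 4.9]
opening: -0.0002
```

```bash
python3 - <<'E'
from h import *
np.set_printoptions(precision=4,suppress=True)
print(delta(deck(0,-.1415,.004),target_R(.21,YAW)),cur()[2]['wrist_force'])
im=imaging.camera("wrist")
cv2.imwrite("pics/w12.png",cv2.resize(im[100:330,150:470],None,fx=2,fy=2))
E
```

```text
(array([ 0.0011, -0.0014,  0.0028]), array([-0.1741, -0.3286,  0.057 ]), array([-0.1732, -0.3292,  0.0564])) [-2.166  -3.7471  4.8841]
```

View pics/w12.png

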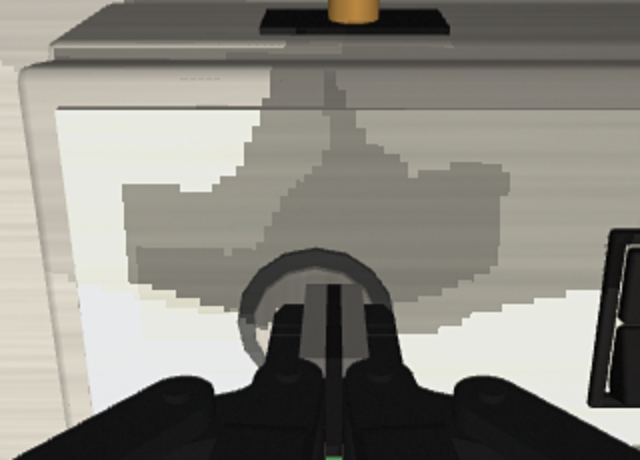

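{"method": "servo_tool", "body": {
  "moves": [
    [[0, 0, 0, 0, 0, 0.3, 0], [0, 0, 0, 0, 0, 0.2, 0]]
  ]
}}

```text
time: 7.5
ee_pos: [0.5217, -0.1107, 0.0981]
tcp_rot: [-180.0, 12.0, 180.0]
wrist_force: [-18.8, 1.0, 23.9]
opening: -0.0003
```

{"method": "servo_tool", "body": {
  "moves": [
    [[0, 0, 0, 0, 0, 0.1, 0]]
  ]
}}

```text
time: 7.58
ee_pos: [0.5215, -0.1107, 0.0987]
tcp_rot: [-179.9, 12.1, 180.0]
wrist_force: [-4.0, -0.3, 4.3]
opening: -0.0001
```

```bash
python3 - <<'E'
from h import *
im=imaging.camera("scene");print(cur()[2]['wrist_force'])
cv2.imwrite("pics/s13.png",cv2.resize(im[150:260,255:405],None,fx=5,fy=5,interpolation=cv2.INTER_CUBIC))
im=imaging.camera("wrist")
cv2.imwrite("pics/w13.png",cv2.resize(im[200:300,250:370],None,fx=5,fy=5))
E
```

```text
[-4.46291926 -0.4189366   5.18277392]
```

View pics/s13.png

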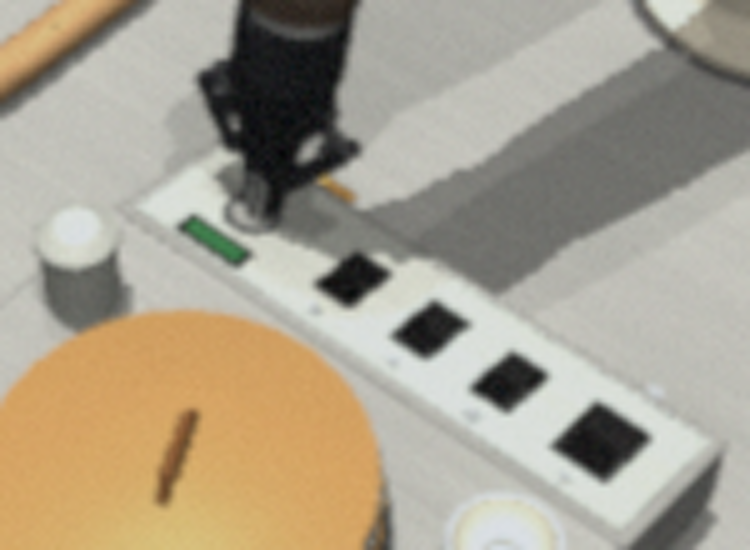

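View pics/w13.png

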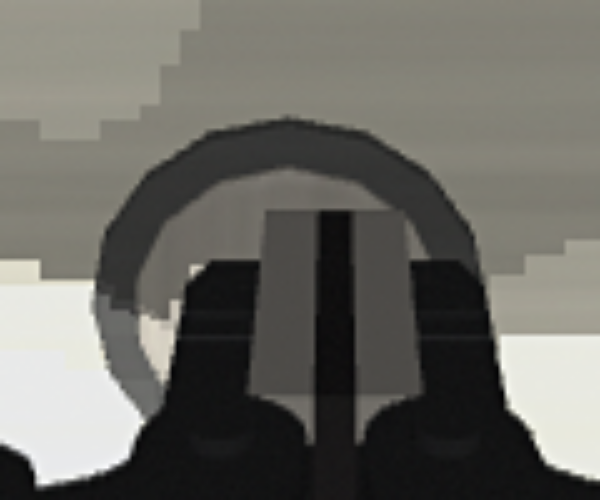

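The ring and button face look level and the force went stiff to 30 N, then held at about 6 N, so the button is in. Retracting upward now.

{"method": "servo_tool", "body": {
  "moves": [
    [[0, 0, 0, 0, 0, 0.3, 0], [0, 0, 0, 0, 0, -1.0, 0], [0, 0, 0, 0, 0, -2.0, 0], [0, 0, 0, 0, 0, -2.5, 0], [0, 0, 0, 1.0, 0, -2.5, 0], [0, 0, 0, 2.0, 0, -2.5, 0], [0, 0, 0, 2.0, 1.5, -2.0, 0], [0, 0, 0, 1.5, 1.5, -1.0, 0], [0, 0, 0, 0, 0, 0, 0], [0, 0, 0, 0, 0, 0, 0]]
  ]
}}

```text
time: 8.52
ee_pos: [0.4258, -0.0776, 0.2247]
tcp_rot: [179.9, 12.3, -179.9]
wrist_force: [1.7, -0.5, -0.7]
opening: 0.0001
```

```bash
python3 - <<'E'
from h import *
im=imaging.camera("scene");print(cur()[2]['wrist_force'],cur()[2]['time'])
cv2.imwrite("pics/s14.png",cv2.resize(im[150:260,255:405],None,fx=5,fy=5,interpolation=cv2.INTER_CUBIC))
d=cv2.absdiff(im,cv2.imread("pics/scene0.png")).max(2);cv2.imwrite("pics/d14.png",d)
im=imaging.camera("wrist");cv2.imwrite("pics/w14.png",im)
E
```

```text
[0.48810271 0.5920247  0.66866774] 8.5667
```

View pics/s14.png

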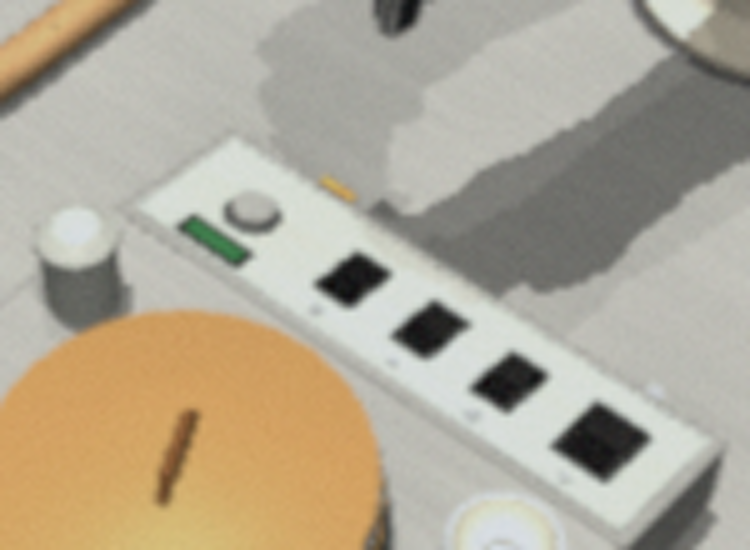

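View pics/w14.png

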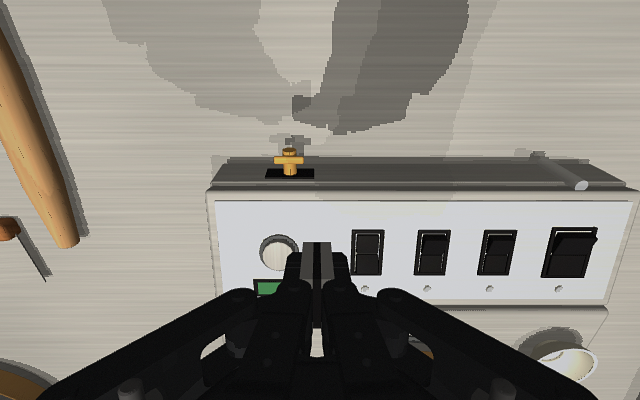

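View pics/d14.png

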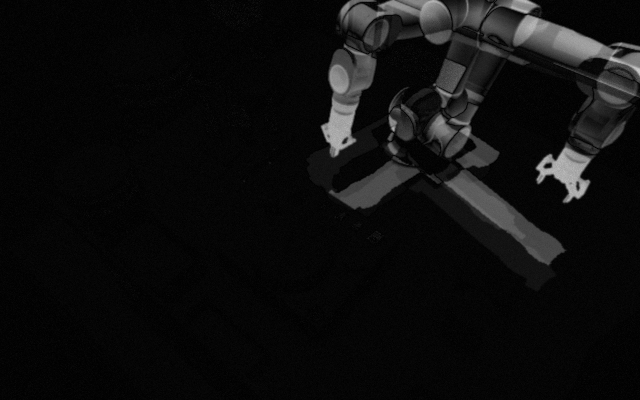

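The wrist view shows mains (568,252), feed (497,252) and heating (432,252) with their near halves up, so all three are on. The fan (367,252) is unchanged and the button (278,252) is out. The scene difference shows only the arm, its shadow and the three rockers, so nothing else moved.

```bash
python3 -c "
from workcell import bot
print(bot.job_done())"
```

```text
the job is handed in; nothing more can be done
None
```

I pressed mains, then feed, then heating with the shut fingertips, and then pushed the start button in and let it come back up. The job was handed in at about 8.6 s; no verdict was reported.

- **Rockers:** the last wrist picture shows mains, feed and heating on and the fan as it was.
- **Start button:** it is out again. That it went fully in is inferred: the force rose to about 30 N with almost no further travel, and its face looked level with the ring. I could not read the joint value itself.
- **Other things:** comparing the scene camera before and after shows only the arm, its shadow and the rockers changed. The gripper is clear of everything.
- **Disagreement:** the wrist camera put the rockers about 2 mm further right than the two fixed cameras did. I allowed for this by shifting the pressing points.
- **Force:** the feed press reached about 59 N at the wrist, more than needed but within the 120 N limit. I pressed the heating more gently, at about 47 N.

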